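# Square the soldering board into the bench stop

### The arm

A 6-joint arm with a two-finger parallel gripper is mounted at the origin on the work surface. World frame = base frame: x ahead of the robot, y to its left, z up, the work surface at z = 0. Lengths are in m, angles in degrees, forces in N, time in s.
With the tool pointing down it reaches from about 0.25 to 0.725 m from the base axis. Payload 9.7 kg.
Tool frame: the origin (TCP) lies at the very end of the fingers, on their centre line; the grasp point (between the pads) lies 19 mm behind it (bot.grip_depth is the distance from the TCP to the grasp point, in m); z points along the fingers, y is the direction in which the jaws open and shut (so a half turn about z gives the same grasp; the last joint's range is limited). The gripper opens to 85 mm and grips with 20 to 120 N. Pads are 22 mm wide; open, the fingers measure 114 mm over their backs; the gripper's body (76 mm by 85 mm) begins 54 mm behind the grasp point. The pads swing forward as they close: fully open they stand 13 mm farther back than shut.
Start: joints at [-68.984, 4.979, 10.078, 95.1, 0, 90], TCP at [0.197, -0.513, 0.231] pointing down, gripper open.
Joint ranges: [-179.16, 179.16], [-48.56, 103.87], [-65.8, 70.77], [-126.05, 130.52], [-82.76, 87.17], [-180, 180]. Speed limits (degrees/s): [127.2, 127.2, 147.25, 180, 180, 180].

### API

Orientations are given as [roll, pitch, yaw] about the fixed x, y, z axes, in that order (R = Rz(yaw) Ry(pitch) Rx(roll)).
In Python, from workcell import telemetry, optics, order, bot gives the robot as it stands. The module is installed in compiled form; this text tells all that it offers.
- The arm moves only by the shell command python3 -m inch 'ROWS' [FORCE]. ROWS is JSON, a list of rows, each a list of 7 numbers: the shift along the tool's x, y, z in m, then the turn, a rotation vector about the tool's x, y, z in rad, then the closure, from 0 (fully open) to 1 (shut). In form: [[tx, ty, tz, rx, ry, rz, grip], ...]. A call has 1 to 12 rows; each row is the pose to reach, as a shift and turn from the pose commanded when the call began, along the tool's axes at that moment; what a row does not reach only later rows make up. A row lasts 1/12 s, in which the tool goes at most 41.7 mm and 7.16 degrees, less where a joint would pass 70% of its speed; a pose out of reach is approached as far as the arm can. A call with a gripper value outside its range is refused whole. The fingers move at their own pace and stop on an object; FORCE is the grip in N (left out, the last holds). Time passes only in rows, so rows that repeat a pose let the fingers close. It gives the time, the measured TCP pose, the force and the opening at its end, in the units of the state.
- telemetry.get_obs(): the state, without advancing time (a new reading comes with each control period).
- optics.camera(name): name is "scene" or "top"; returns (picture, depth): 384x512x3 uint8, red, green, blue; 384x512 float32, m along the optical axis (not along the pixel's ray), 0 where there is no reading.
- optics.camera_info(name): a dict with "camera_matrix" (3x3 intrinsics, pixels), "xyz" and "attitude" of the camera in the world. Camera axes: x right, y down, z forward; pixel columns grow to the right and rows downward; lengths in m; the calibration is good to about 2 mm. A picture is of the moment at which its call begins. camera_info takes no time and is no camera call.
- order.job_done(): hands the job in, once; it reports no verdict.
The state is a dict: "time": time; "q": joint angles; "qd": joint speeds; "joint_efforts": joint torques, N m; "ee_pos": TCP position; "tcp_rot": TCP orientation; "wrist_force": force on the tool from outside, world axes, zero at the start; "torque": the same for the moment, N m; "opening": finger opening in m.
Only numpy, scipy, OpenCV 4.12 (cv2) and the standard library are available. Lean on these libraries where they do the work, as an engineer would, in place of code of your own. Each camera call takes 0.05 s, during which the arm holds its last target. There are 200 camera calls.

### The job

Push the ceramic soldering board along the bench into the inside corner of the wooden L-shaped stop, so that its far long edge and its left short edge sit flush against the two fences. Only push it: never lift or tip it, and go gently, so that the little clay crucible stays standing on it; do not touch the crucible. Leave the jar, the steel doming block and the hammer alone, and back away when the board is home.

Things in the scene. Friction and masses are not known exactly. Their poses are not given: they have to be found in the camera images.
- stop: L-shaped wooden stop screwed to the bench, fences 18 mm thick, 26 mm high. Origin: inside corner where the inner faces meet, at bench height. Long far fence: inner face on the plane x = 0 of the stop's frame, runs 220 mm from the corner to its -y. Short fence: inner face on y = 0, runs 140 mm to its -x (towards the robot). The board belongs at x < 0, y < 0. Turned up to 13 degrees.
- board: white ceramic slab with a grid of grey holes, 100 mm (its x) by 140 mm (its y) by 20 mm thick, 0.3 to 0.65 kg, loose and flat on the bench. Origin: centre of its underside. Starts clear of both fences, turned up to 15 degrees from the stop's axes. When home its centre is at x = -50 mm, y = -70 mm in the stop's frame, axes parallel to the stop's.
- crucible: small brown clay crucible, an open round cup 42 mm across and 26 mm high, about 40 g, standing loose near the middle of the soldering board. Origin: centre of its underside, z along its axis.
- jar: clear screw jar with a white cap, 60 mm across and 75 mm high, standing outside the stop, to the left of its short fence. Origin: centre of its underside. Leave alone.
- doming_block: steel doming cube, 50 mm each way, with round hollows, standing beyond the back fence. Origin: centre of its underside. Leave alone.
- hammer: hammer about 240 mm long lying on the bench to the right of the work, handle towards the robot. Origin: about its middle, on the bench. Leave alone.
Mind the look-alikes: they are no part of the job. What is shaped like the crucible but black is not meant.

How it is judged (in metres and radians):
At the end, for the whole second after the job is handed in: The board lies flat and at rest in the corner of the stop: within 4 mm of touching each fence at the middle of its edges and parallel to them within 2 degrees, with the crucible standing upright and still on it (x of board in the frame of stop between -0.054 and -0.046 m and y of board in the frame of stop between -0.074 and -0.066 m and angle between the x axis of board and the x axis of stop, either way round below 0.035 rad and height (world z) of board below 0.003 m and angle between board's own z axis and vertical below 0.03 rad and linear speed of each of board, crucible below 0.01 m/s and x of crucible in the frame of board between -0.04 and 0.04 m and y of crucible in the frame of board between -0.06 and 0.06 m and z of crucible in the frame of board above 0.015 m and angle between crucible's own z axis and vertical below 0.1 rad).
It fails at once if the board is lifted or tipped (height (world z) of board above 0.008 m or angle between board's own z axis and vertical above 0.12 rad).
It fails at once if the crucible tips over (angle between crucible's own z axis and vertical above 0.5 rad).
It fails at once if the robot touches the crucible (contact force between any of the fingers, the arm and crucible above 0.5 N).
It fails at once if the jar, the doming block or the hammer is disturbed (distance of any of jar, doming_block, hammer from where it was at the start of the episode above 0.015 m).
It also fails if it takes over 48 s, if anything falls off the work surface, if the arm or the gripper's body presses on something with over 40 N, if the wrist force passes 120 N, or if a joint passes its speed limit or range.

## Working session

There is one attempt and no reset: what is moved stays moved. The work goes in short steps, Python scripts to look and compute and a shell command to move; the robot and the scene stay as the last step left them, time stands still between calls to the robot, and variables do not carry over. Pictures are saved under pics/ and viewed, about 8 in all and at most 12, crops included, and the job is handed in when it is done.

```bash
mkdir -p pics && ls
python3 - <<'E'
from workcell import telemetry, optics
import cv2
print(telemetry.get_obs())
for n in ("top","scene"):
    p,d=optics.camera(n); cv2.imwrite(f"pics/{n}0.png",p[:,:,::-1])
    import numpy as np; np.savez(f"{n}0.npz",p=p,d=d); print(n,optics.camera_info(n))
E
```

```text
pics
{'time': 0.0, 'q': array([-6.89852657e+01,  5.01007330e+00,  1.00334916e+01,  9.50972500e+01,
        1.87735010e-04,  9.00014218e+01]), 'qd': array([-0.00610845, -0.18745088, -0.04330229,  0.07129627, -0.04060653,
        0.04827932]), 'joint_efforts': array([ 9.55036558e-04, -5.20384741e+01,  4.64808083e+01,  1.62505038e-02,
        1.43332250e-05, -1.57939445e-05]), 'ee_pos': array([ 0.19715666, -0.51321355,  0.23058428]), 'tcp_rot': array([-1.79926168e+02, -1.85902663e-04,  2.10133122e+01]), 'wrist_force': array([-0.41197599,  0.3704525 ,  0.8359164 ]), 'torque': array([-0.08681307, -0.01468955,  0.01338725]), 'opening': 0.08531080079795617}
top {'camera_matrix': array([[398.55480105,   0.        , 256.40550953],
       [  0.        , 398.55480105, 190.02313276],
       [  0.        ,   0.        ,   1.        ]]), 'xyz': array([ 0.47366803, -0.1077107 ,  0.87994294]), 'attitude': array([-170.54918102,    1.12504972,  -91.11135513])}
scene {'camera_matrix': array([[386.10607928,   0.        , 250.17835187],
       [  0.        , 386.10607928, 192.40730649],
       [  0.        ,   0.        ,   1.        ]]), 'xyz': array([1.18454036, 0.17895241, 0.55702754]), 'attitude': array([-128.3001861 ,   -0.37395829,  114.60185543])}
```

View pics/top0.png

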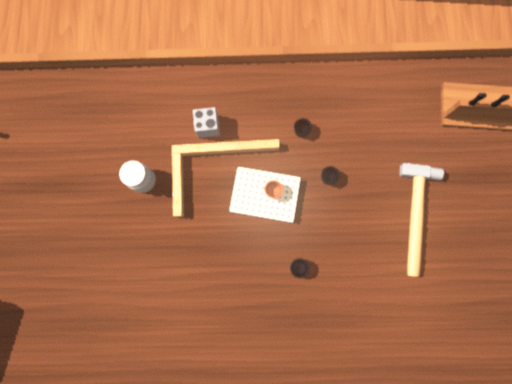

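View pics/scene0.png

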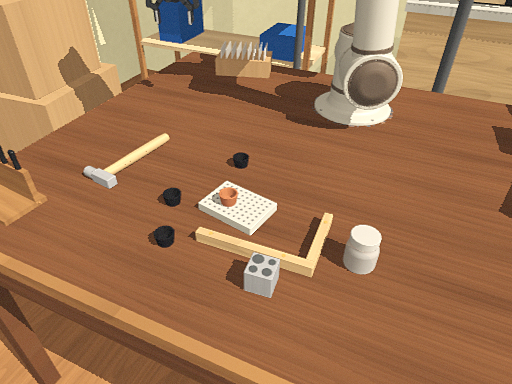

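Top view: the stop corner is near (181,154), the white board near (266,194), and the jar is at (137,176). The doming block is at (206,121) and the hammer at (418,220). 

Crucible candidates are the brown cup at (275,190) and the black cups at (303,128), (330,176) and (300,268). The brown one standing on the board fits; the black ones are look-alikes. I'll measure and confirm in a crop.

```bash
cat > h.py <<'E'
import numpy as np, cv2
from scipy.spatial.transform import Rotation as R
from workcell import telemetry, optics
def cast(n,uv,z):
    c=optics.camera_info(n); uv=np.atleast_2d(np.asarray(uv,float))
    r=np.c_[uv,np.ones(len(uv))]@np.linalg.inv(c["camera_matrix"]).T@R.from_euler('xyz',c["attitude"],degrees=True).as_matrix().T
    return (c["xyz"]+r*((z-c["xyz"][2])/r[:,2])[:,None])[:,:2]
def big(m,lo=None):
    cs,_=cv2.findContours(m,cv2.RETR_EXTERNAL,cv2.CHAIN_APPROX_NONE); return max(cs,key=cv2.contourArea)[:,0,:]
def rect(n,mask,z):
    # min-area rectangle in metric xy of the mask's contour at height z
    P=cast(n,big(mask),z); (c,s,a)=cv2.minAreaRect((P*1000).astype(np.float32)); return np.array(c),np.array(s),a
def board(n,p,roi):
    h=cv2.cvtColor(p,cv2.COLOR_RGB2HSV); x0,y0,x1,y1=roi; m=np.zeros(p.shape[:2],np.uint8)
    m[y0:y1,x0:x1]=((h[...,1]<85)&(h[...,2]>120))[y0:y1,x0:x1]*255
    m=cv2.morphologyEx(m,cv2.MORPH_CLOSE,np.ones((5,5))); return m
def wood(p,roi):
    h=cv2.cvtColor(p,cv2.COLOR_RGB2HSV); x0,y0,x1,y1=roi; m=np.zeros(p.shape[:2],np.uint8)
    m[y0:y1,x0:x1]=((h[...,1]>=60)&(h[...,2]>170)&(h[...,0]>14)&(h[...,0]<32))[y0:y1,x0:x1]*255; return m
E
python3 - <<'E'
from h import *
d=np.load("top0.npz"); p=d["p"]
mb=board("top",p,(222,158,308,230)); mw=wood(p,(165,132,290,222))
c,s,a=rect("top",mb,.02); print("board",c,s,a, cv2.boxPoints((c,s,a)).round(1).tolist())
# stop: pixels of top faces split into two legs
ys,xs=np.nonzero(mw); print("px",len(xs))
for nm,sel in (("far",(xs>195)),("short",(ys>165))):
    m=np.zeros_like(mw); m[ys[sel],xs[sel]]=255
    c,s,a=rect("top",m,.026); print(nm,c,s,a,cv2.boxPoints((c,s,a)).round(1).tolist())
h=cv2.cvtColor(p,cv2.COLOR_RGB2HSV)
for nm,uv,z in (("cruc",(275,190),.046),("b1",(303,128),.026),("b2",(330,176),.026),("b3",(300,268),.026),("block",(205,115),.05),("jar",(134,172),.075),("hamhead",(421,172),.02),("hamend",(414,274),.02)): print(nm,cast("top",uv,z).round(3), h[uv[1],uv[0]])
o=p.copy(); o[mw>0]=[0,255,0]
cv2.drawContours(o,[big(mb)],-1,(255,0,0),1)
o=np.hstack([cv2.resize(q[100:290,150:350],None,fx=2,fy=2*1.3,interpolation=cv2.INTER_CUBIC) for q in (p,o)])
cv2.imwrite("pics/crop1.png",o[:,:,::-1])
E
```

```text
board [ 607.85021973 -111.58141327] [143.4430542  103.85283661] 78.89210510253906 [[543.0999755859375, -172.0], [645.0, -192.0], [672.5999755859375, -51.20000076293945], [570.7000122070312, -31.200000762939453]]
px 1454
far [717.0255127  -52.74286652] [ 21.28534317 182.90263367] 2.0026047229766846 [[703.2000122070312, 38.29999923706055], [709.5999755859375, -144.5], [730.9000244140625, -143.8000030517578], [724.5, 39.0]]
short [618.64831543  80.50862122] [111.06678772  19.79886055] 0.8888451457023621 [[563.0, 89.5], [563.2999877929688, 69.69999694824219], [674.2999877929688, 71.5], [674.0, 91.30000305175781]]
cruc [[ 0.612 -0.133]] [ 12 128 253]
b1 [[ 0.754 -0.2  ]] [ 8 88 78]
b2 [[ 0.643 -0.255]] [10 73 84]
b3 [[ 0.448 -0.182]] [ 3 61 80]
block [[0.781 0.015]] [ 13  12 246]
jar [[0.652 0.159]] [ 30   1 255]
hamhead [[ 0.649 -0.454]] [ 13   9 248]
hamend [[ 0.431 -0.421]] [ 25  82 255]
```

View pics/crop1.png

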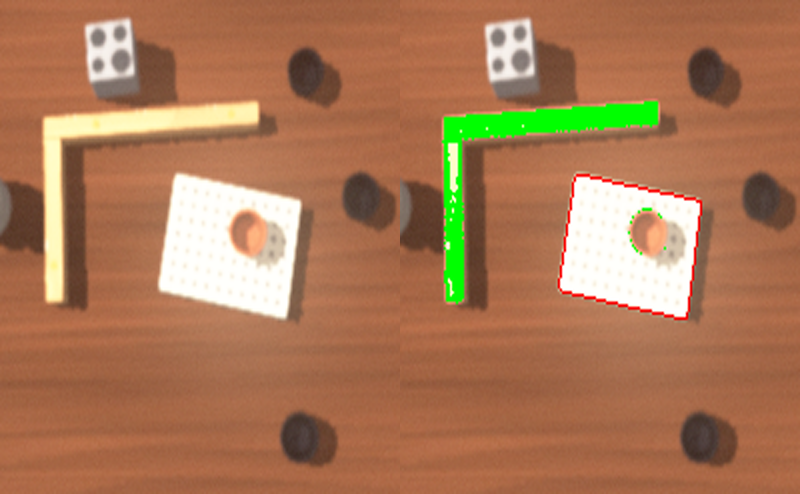

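The crop confirms the brown cup on the board at (275,190) is the crucible; the black cups are not it. The masks follow the board and stop well.

| Item | Position (mm) | Yaw |
|---|---|---|
| Stop corner | about (705, 72) | about 1.6° |
| Board centre | about (608, −112) | −11° |
| Board home | about (657, 1) | 1.6° |

The plan is to make two-finger pushes with the jaws parallel to the edge being pushed: first +x almost to the far fence, then +y to the short fence, then seat both.

```bash
R='' ; python3 -m inch '[[0.44,-0.26,0.1,0,0,0.339,0.3],[0.44,-0.26,0.1,0,0,0.339,0.3],[0.44,-0.26,0.1,0,0,0.339,0.3],[0.44,-0.26,0.1,0,0,0.339,0.3],[0.44,-0.26,0.1,0,0,0.339,0.3],[0.44,-0.26,0.1,0,0,0.339,0.3],[0.44,-0.26,0.1,0,0,0.339,0.3],[0.44,-0.26,0.1,0,0,0.339,0.3],[0.44,-0.26,0.1,0,0,0.339,0.3],[0.44,-0.26,0.1,0,0,0.339,0.3],[0.44,-0.26,0.1,0,0,0.339,0.3],[0.44,-0.26,0.1,0,0,0.339,0.3]]' 20; python3 -c "from workcell import telemetry as t;o=t.get_obs();print(o['ee_pos'],o['tcp_rot'],o['opening'])"
```

```text
time: 1.1
ee_pos: [0.5001, -0.1303, 0.1356]
tcp_rot: [180.0, 0.0, 1.6]
wrist_force: [0.1, -0.4, 0.2]
opening: 0.0598
[ 0.50009632 -0.13032454  0.13555326] [1.79998251e+02 9.95692199e-03 1.59790592e+00] 0.05977709598669231
```

```bash
python3 -m inch '[[0.014,-0.018,0.03,0,0,0,0.3],[0.014,-0.018,0.06,0,0,0,0.3],[0.014,-0.018,0.09,0,0,0,0.3],[0.014,-0.018,0.115,0,0,0,0.3],[0.014,-0.018,0.115,0,0,0,0.3]]'
```

```text
time: 1.52
ee_pos: [0.5096, -0.1129, 0.0156]
tcp_rot: [-179.9, 0.5, 1.6]
wrist_force: [-0.7, -0.2, -0.3]
opening: 0.0597
```

```bash
python3 -m inch '[[0,0,0.006,0,0,0,0.3],[0,0,0.012,0,0,0,0.3],[0,0,0.012,0,0,0,0.3]]'
python3 - <<'E'
from h import *
ps=[]
for n,(x0,y0) in (("top",(190,130)),("scene",(150,130))):
    p,d=optics.camera(n); ps.append(cv2.resize(p[y0:y0+140,x0:x0+160],(400,350),interpolation=cv2.INTER_CUBIC))
cv2.imwrite("pics/c2.png",np.hstack(ps)[:,:,::-1]); o=telemetry.get_obs(); print(o['ee_pos'],o['tcp_rot'],o['wrist_force'])
E
```

```text
time: 1.77
ee_pos: [0.5132, -0.1142, 0.0096]
tcp_rot: [180.0, -0.1, 1.6]
wrist_force: [-0.2, -0.5, 0.5]
opening: 0.0598
[ 0.51349944 -0.11422198  0.01034801] [ 1.79976298e+02 -9.36938066e-02  1.57576608e+00] [-0.37918455  0.78629039 -0.15328641]
```

View pics/c2.png

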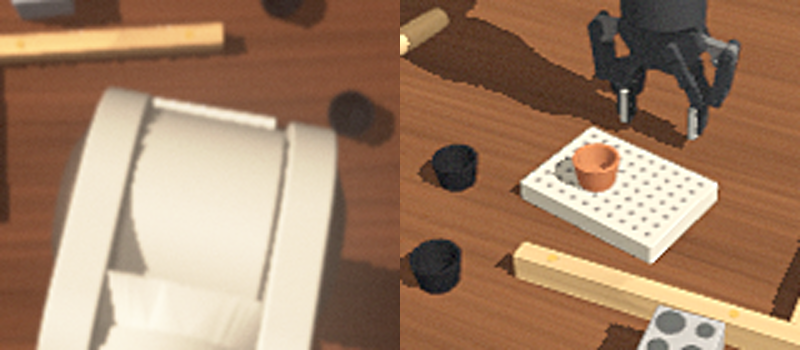

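The arm hides the top view. In the scene view the open fingers stand behind the board's near edge with clear space, and the crucible is upright. Next is the +x push, slightly lower.

```bash
python3 -m inch '[[0.003,0,0.003,0,0,0,0.3],[0.006,0,0.006,0,0,0,0.3],[0.009,0,0.006,0,0,0,0.3],[0.012,0,0.006,0,0,0,0.3],[0.015,0,0.006,0,0,0,0.3],[0.017,0,0.006,0,0,0,0.3],[0.019,0,0.006,0,0,0,0.3],[0.021,0,0.006,0,0,0,0.3],[0.023,0,0.006,0,0,0,0.3],[0.025,0,0.006,0,0,0,0.3],[0.027,0,0.006,0,0,0,0.3],[0.029,0,0.006,0,0,0,0.3]]' && python3 -m inch '[[0.002,0,0,0,0,0,0.3],[0.004,0,0,0,0,0,0.3],[0.006,0,0,0,0,0,0.3],[0.008,0,0,0,0,0,0.3],[0.010,0,0,0,0,0,0.3],[0.012,0,0,0,0,0,0.3],[0.014,0,0,0,0,0,0.3],[0.016,0,0,0,0,0,0.3],[0.018,0,0,0,0,0,0.3],[0.020,0,0,0,0,0,0.3],[0.022,0,0,0,0,0,0.3],[0.024,0,0,0,0,0,0.3]]'
```

```text
time: 2.87
ee_pos: [0.5414, -0.1133, 0.003]
tcp_rot: [180.0, 0.1, 1.6]
wrist_force: [-4.3, -2.2, 2.4]
opening: 0.0599
time: 3.87
ee_pos: [0.5661, -0.1124, 0.0031]
tcp_rot: [-180.0, -0.0, 1.6]
wrist_force: [-4.0, -1.8, 0.4]
opening: 0.0595
```

```bash
cat >> h.py <<'E'
def xyz(n,d):
    c=optics.camera_info(n); v,u=np.mgrid[0:384,0:512]
    r=np.stack([u,v,np.ones_like(u)],-1)@np.linalg.inv(c["camera_matrix"]).T*d[...,None]
    return r@R.from_euler('xyz',c["attitude"],degrees=True).as_matrix().T+c["xyz"]
def measure(n="scene",zr=(.016,.025),box=(.5,.72,-.22,.085)):
    "board-top rectangle (mm, deg yaw of long axis from +y) and crucible by colour, from depth+colour"
    p,d=optics.camera(n); X=xyz(n,d); h=cv2.cvtColor(p,cv2.COLOR_RGB2HSV)
    inb=(d>0)&(X[...,0]>box[0])&(X[...,0]<box[1])&(X[...,1]>box[2])&(X[...,1]<box[3])
    m=(inb&(h[...,1]<75)&(h[...,2]>110)&(X[...,2]>zr[0])&(X[...,2]<zr[1])).astype(np.uint8)
    m=cv2.morphologyEx(m,cv2.MORPH_OPEN,np.ones((3,3))); m=cv2.morphologyEx(m,cv2.MORPH_CLOSE,np.ones((7,7)))
    P=cast(n,big(m),.02)*1000; c,s,a=cv2.minAreaRect(P.astype(np.float32)); B=cv2.boxPoints((c,s,a))
    e=max((B[1]-B[0],B[2]-B[1]),key=np.linalg.norm); e=e*np.sign(e[1]); 
    k=inb&(X[...,2]>.03)&(X[...,2]<.055)&(h[...,1]>100)&(h[...,0]<14)&(h[...,2]>90)
    print("board",np.round(c,1),np.round(s,1),"yaw",round(float(np.degrees(np.arctan2(-e[0],e[1]))),2),"cruc",np.round(np.median(X[k],0)*1000,0),k.sum())
    o=p.copy(); cv2.drawContours(o,[big(m)],-1,(255,0,0),1); return p,d,X,o
E
python3 - <<'E'
from h import *
p,d,X,o=measure()
cv2.imwrite("pics/c3.png",cv2.resize(o[140:300,170:390],None,fx=3,fy=3)[:,:,::-1])
E
```

```text
board [ 632.1 -100.5] [142.2 105.9] yaw -3.65 cruc [ 639. -120.   41.] 255
```

View pics/c3.png

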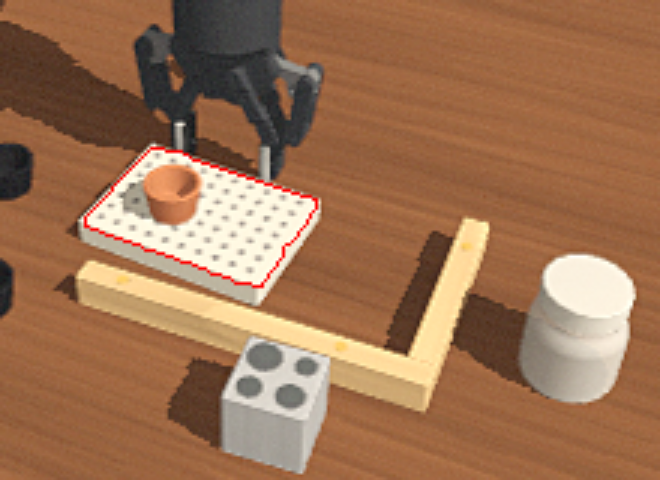

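Scene view: the board outline follows the top face and the crucible is upright. The board is now at (632,−100) with yaw −3.7°, turning into line. I'll continue the +x push.

```bash
python3 -m inch '[[0.002,0,0,0,0,0,0.3],[0.004,0,0,0,0,0,0.3],[0.006,0,0,0,0,0,0.3],[0.008,0,0,0,0,0,0.3],[0.010,0,0,0,0,0,0.3],[0.012,0,0,0,0,0,0.3],[0.014,0,0,0,0,0,0.3],[0.016,0,0,0,0,0,0.3],[0.018,0,0,0,0,0,0.3],[0.020,0,0,0,0,0,0.3],[0.021,0,0,0,0,0,0.3],[0.021,0,0,0,0,0,0.3]]' && python3 -c "
from h import *
measure()"
```

```text
time: 4.92
ee_pos: [0.5872, -0.1117, 0.0031]
tcp_rot: [-180.0, -0.0, 1.6]
wrist_force: [-1.4, -0.2, 0.7]
opening: 0.0602
board [648.6 -96.5] [108.2 141.8] yaw 1.22 cruc [ 659. -115.   41.] 268
```

```bash
python3 -m inch '[[-0.01,0,0,0,0,0,0.3],[-0.02,0,0,0,0,0,0.3],[-0.02,0,-0.035,0,0,0,0.3],[-0.02,0,-0.07,0,0,0,0.3],[-0.02,0,-0.1,0,0,0,0.3],[0.061,0.084,-0.1,0,0,-0.12,0.3],[0.061,0.084,-0.1,0,0,-0.24,0.3],[0.061,0.084,-0.1,0,0,-0.36,0.3],[0.061,0.084,-0.1,0,0,-0.48,0.3],[0.061,0.084,-0.1,0,0,-0.6,0.3],[0.061,0.084,-0.1,0,0,-0.72,0.3],[0.061,0.084,-0.1,0,0,-0.84,0.3]]' && python3 -m inch '[[0,0,0,0,0,-0.12,0.3],[0,0,0,0,0,-0.24,0.3],[0,0,0,0,0,-0.36,0.3],[0,0,0,0,0,-0.48,0.3],[0,0,0,0,0,-0.6,0.3],[0,0,0,0,0,-0.73,0.3],[0,0,0,0,0,-0.73,0.3],[0,0,0,0,0,-0.73,0.3]]' && python3 -c "
from h import *
measure();o=telemetry.get_obs();print(o['ee_pos'],o['tcp_rot'],o['q'])"
```

```text
time: 5.97
ee_pos: [0.6508, -0.1945, 0.1028]
tcp_rot: [180.0, -0.0, 50.0]
wrist_force: [-0.2, -0.5, -0.5]
opening: 0.0599
time: 6.63
ee_pos: [0.6505, -0.1942, 0.1032]
tcp_rot: [179.9, 0.0, 91.3]
wrist_force: [0.6, -0.3, 0.8]
opening: 0.0598
board [650.7 -96.5] [104.2 141.3] yaw 1.56 cruc [ 660. -114.   41.] 251
[ 0.6504388  -0.19415178  0.10322714] [1.79961404e+02 4.87951345e-03 9.13048577e+01] [-1.66230635e+01  2.21978161e+01  1.64061466e+01  8.41701064e+01
  7.23809109e-03  7.20720797e+01]
```

```bash
python3 -m inch '[[0,0,0.03,0,0,0,0.3],[0,0,0.06,0,0,0,0.3],[0,0,0.085,0,0,0,0.3],[0,0,0.1,0,0,0,0.3],[0,0,0.1,0,0,0,0.3],[0.003,0,0.1,0,0,0,0.3],[0.006,0,0.1,0,0,0,0.3],[0.009,0,0.1,0,0,0,0.3],[0.011,0,0.1,0,0,0,0.3],[0.013,0,0.1,0,0,0,0.3],[0.015,0,0.1,0,0,0,0.3],[0.017,0,0.1,0,0,0,0.3]]' && python3 -m inch '[[0.002,0,0,0,0,0,0.3],[0.004,0,0,0,0,0,0.3],[0.006,0,0,0,0,0,0.3],[0.008,0,0,0,0,0,0.3],[0.010,0,0,0,0,0,0.3],[0.012,0,0,0,0,0,0.3],[0.0145,0,0,0,0,0,0.3],[0.017,0,0,0,0,0,0.3],[0.0195,0,0,0,0,0,0.3],[0.022,0,0,0,0,0,0.3],[0.0245,0,0,0,0,0,0.3],[0.027,0,0,0,0,0,0.3]]' && python3 -c "
from h import *
measure()"
```

```text
time: 7.68
ee_pos: [0.6501, -0.1777, 0.004]
tcp_rot: [179.9, 0.1, 91.5]
wrist_force: [-0.1, -4.4, 2.2]
opening: 0.0596
time: 8.68
ee_pos: [0.6494, -0.1509, 0.004]
tcp_rot: [179.9, 0.1, 91.5]
wrist_force: [1.0, -5.0, 3.7]
opening: 0.0598
board [650.4 -70.8] [104.5 146.6] yaw 1.46 cruc [658. -87.  42.] 265
```

```bash
python3 -m inch '[[0.0025,0,0,0,0,0,0.3],[0.005,0,0,0,0,0,0.3],[0.0075,0,0,0,0,0,0.3],[0.010,0,0,0,0,0,0.3],[0.0125,0,0,0,0,0,0.3],[0.015,0,0,0,0,0,0.3],[0.0175,0,0,0,0,0,0.3],[0.020,0,0,0,0,0,0.3],[0.0225,0,0,0,0,0,0.3],[0.025,0,0,0,0,0,0.3],[0.0275,0,0,0,0,0,0.3],[0.03,0,0,0,0,0,0.3]]' && python3 -m inch '[[0.0025,0,0,0,0,0,0.3],[0.005,0,0,0,0,0,0.3],[0.0075,0,0,0,0,0,0.3],[0.010,0,0,0,0,0,0.3],[0.0125,0,0,0,0,0,0.3],[0.015,0,0,0,0,0,0.3],[0.0175,0,0,0,0,0,0.3],[0.020,0,0,0,0,0,0.3],[0.022,0,0,0,0,0,0.3],[0.024,0,0,0,0,0,0.3],[0.025,0,0,0,0,0,0.3],[0.026,0,0,0,0,0,0.3]]'
python3 - <<'E'
from h import *
p,d,X,o=measure()
cv2.imwrite("pics/c4.png",cv2.resize(o[150:310,190:390],None,fx=3.5,fy=3.5,interpolation=cv2.INTER_CUBIC)[:,:,::-1])
E
```

```text
time: 9.73
ee_pos: [0.6486, -0.1209, 0.0039]
tcp_rot: [179.9, 0.1, 91.5]
wrist_force: [0.3, -6.2, 4.1]
opening: 0.0601
time: 10.73
ee_pos: [0.6479, -0.0949, 0.0039]
tcp_rot: [179.9, 0.1, 91.5]
wrist_force: [0.8, -5.5, 4.4]
opening: 0.06
board [648.5 -15.2] [103.9 146.1] yaw 1.59 cruc [655. -30.  42.] 273
```

View pics/c4.png

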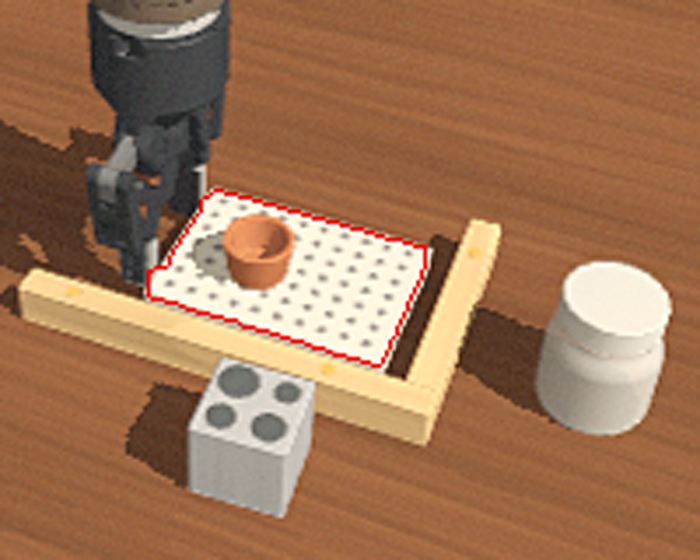

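Crucible upright, board parallel, with a gap of roughly 15 mm to the short fence (scene pixels near 310–325, 240) and a smaller one to the far fence. I'll approach slowly and watch the force.

```bash
python3 -m inch '[[0.001,0,0,0,0,0,0.3],[0.002,0,0,0,0,0,0.3],[0.003,0,0,0,0,0,0.3],[0.004,0,0,0,0,0,0.3],[0.005,0,0,0,0,0,0.3],[0.006,0,0,0,0,0,0.3],[0.007,0,0,0,0,0,0.3],[0.008,0,0,0,0,0,0.3],[0.009,0,0,0,0,0,0.3],[0.010,0,0,0,0,0,0.3],[0.011,0,0,0,0,0,0.3],[0.012,0,0,0,0,0,0.3]]' && python3 -m inch '[[0.0005,0,0,0,0,0,0.3],[0.001,0,0,0,0,0,0.3],[0.0015,0,0,0,0,0,0.3],[0.002,0,0,0,0,0,0.3]]'
```

```text
time: 11.78
ee_pos: [0.6475, -0.083, 0.0039]
tcp_rot: [179.9, 0.1, 91.5]
wrist_force: [-0.3, -6.5, 4.2]
opening: 0.0598
time: 12.12
ee_pos: [0.6475, -0.081, 0.0039]
tcp_rot: [179.9, 0.1, 91.5]
wrist_force: [-0.9, -5.7, 4.8]
opening: 0.0601
```

```bash
for i in 1 2 3; do python3 -m inch '[[0.0005,0,0,0,0,0,0.3],[0.001,0,0,0,0,0,0.3],[0.0015,0,0,0,0,0,0.3]]' | grep -E "ee_pos|force"; done
```

```text
ee_pos: [0.6474, -0.0795, 0.0039]
wrist_force: [0.9, -6.0, 4.0]
ee_pos: [0.6475, -0.0791, 0.0039]
wrist_force: [0.4, -13.4, 3.6]
ee_pos: [0.6476, -0.0789, 0.004]
wrist_force: [1.1, -19.6, 2.7]
```

Contact with the short fence: the force rose from 6 to 20 N at TCP y = −0.079. Now I'll go round to the near edge for the final x push.

```bash
python3 -m inch '[[-0.01,0,0,0,0,0,0.3],[-0.02,0,0,0,0,0,0.3],[-0.02,0,-0.035,0,0,0,0.3],[-0.02,0,-0.07,0,0,0,0.3],[-0.02,0,-0.1,0,0,0,0.3],[0.081,-0.071,-0.1,0,0,0.12,0.3],[0.081,-0.071,-0.1,0,0,0.24,0.3],[0.081,-0.071,-0.1,0,0,0.36,0.3],[0.081,-0.071,-0.1,0,0,0.48,0.3],[0.081,-0.071,-0.1,0,0,0.6,0.3],[0.081,-0.071,-0.1,0,0,0.72,0.3],[0.081,-0.071,-0.1,0,0,0.84,0.3]]' && python3 -m inch '[[0,0,0,0,0,0.12,0.3],[0,0,0,0,0,0.24,0.3],[0,0,0,0,0,0.36,0.3],[0,0,0,0,0,0.48,0.3],[0,0,0,0,0,0.6,0.3],[0,0,0,0,0,0.73,0.3],[0,0,0,0,0,0.73,0.3],[0,0,0,0,0,0.73,0.3]]' && python3 -c "
from h import *
measure();o=telemetry.get_obs();print(o['ee_pos'],o['tcp_rot'],o['q'])"
```

```text
time: 13.87
ee_pos: [0.5734, 0.0037, 0.103]
tcp_rot: [-179.9, -0.0, 43.1]
wrist_force: [-0.6, 0.5, -0.9]
opening: 0.0601
time: 14.53
ee_pos: [0.5736, 0.0033, 0.1029]
tcp_rot: [-180.0, 0.0, 1.8]
wrist_force: [0.7, -0.4, 0.1]
opening: 0.0596
board [648.5   2.1] [104.6 138.1] yaw 1.61 cruc [655. -14.  42.] 269
[0.57369158 0.00332937 0.10298392] [-1.79975502e+02  2.18104618e-02  1.83463612e+00] [ 3.20628194e-01  7.61761052e+00 -1.22824028e+00  8.11765993e+01
  2.39128535e-02  1.78485992e+02]
```

```bash
python3 -m inch '[[0,0,0.03,0,0,0,0.3],[0,0,0.06,0,0,0,0.3],[0,0,0.085,0,0,0,0.3],[0,0,0.1,0,0,0,0.3],[0,0,0.1,0,0,0,0.3],[0.002,0,0.1,0,0,0,0.3],[0.004,0,0.1,0,0,0,0.3],[0.006,0,0.1,0,0,0,0.3],[0.008,0,0.1,0,0,0,0.3],[0.010,0,0.1,0,0,0,0.3],[0.011,0,0.1,0,0,0,0.3],[0.012,0,0.1,0,0,0,0.3]]' && python3 -m inch '[[0.001,0,0,0,0,0,0.3],[0.002,0,0,0,0,0,0.3],[0.003,0,0,0,0,0,0.3],[0.004,0,0,0,0,0,0.3],[0.005,0,0,0,0,0,0.3]]' && python3 -m inch '[[0.0005,0,0,0,0,0,0.3],[0.001,0,0,0,0,0,0.3],[0.0015,0,0,0,0,0,0.3]]'
```

```text
time: 15.58
ee_pos: [0.5853, 0.0037, 0.0035]
tcp_rot: [180.0, 0.1, 1.6]
wrist_force: [-5.9, -0.2, 3.8]
opening: 0.0598
time: 16.0
ee_pos: [0.5902, 0.0038, 0.0035]
tcp_rot: [180.0, 0.1, 1.6]
wrist_force: [-5.9, -0.5, 4.1]
opening: 0.06
time: 16.25
ee_pos: [0.5916, 0.0039, 0.0035]
tcp_rot: [-180.0, 0.1, 1.6]
wrist_force: [-6.2, 0.0, 3.8]
opening: 0.06
```

```bash
for i in 1 2; do python3 -m inch '[[0.0005,0,0,0,0,0,0.3],[0.001,0,0,0,0,0,0.3],[0.0015,0,0,0,0,0,0.3]]' | grep -E "ee_pos|force"; done; python3 -c "
from h import *
measure()"
```

```text
ee_pos: [0.5931, 0.0039, 0.0035]
wrist_force: [-6.0, 0.4, 4.2]
ee_pos: [0.5947, 0.004, 0.0035]
wrist_force: [-5.7, 0.7, 4.8]
board [652.2   2.2] [101.  138.3] yaw 1.99 cruc [664. -14.  42.] 279
```

```bash
for i in 1 2; do python3 -m inch '[[0.0005,0,0,0,0,0,0.3],[0.001,0,0,0,0,0,0.3],[0.0015,0,0,0,0,0,0.3]]' | grep -E "ee_pos|force"; done
```

```text
ee_pos: [0.5956, 0.004, 0.0035]
wrist_force: [-10.0, -0.5, 8.7]
ee_pos: [0.5957, 0.0039, 0.0034]
wrist_force: [-18.8, -1.0, 13.3]
```

Contact with the far fence (force rose from 6 to 19 N at TCP x = 0.5957). Backing away to check.

```bash
python3 -m inch '[[-0.005,0,0,0,0,0,0.3],[-0.02,0,0,0,0,0,0.3],[-0.04,0,0,0,0,0,0.3],[-0.06,0,-0.03,0,0,0,0.3],[-0.1,0,-0.06,0,0,0,0.3],[-0.13,0,-0.1,0,0,0,0.3],[-0.16,0,-0.13,0,0,0,0.3],[-0.2,0,-0.16,0,0,0,0.3],[-0.24,0,-0.18,0,0,0,0.3],[-0.26,0,-0.18,0,0,0,0.3],[-0.26,0,-0.18,0,0,0,0.3],[-0.26,0,-0.18,0,0,0,0.3]]'
python3 - <<'E'
from h import *
p,d,X,o=measure(); q,d2=optics.camera("top")
# stop inner top edges in top view by wood mask
mb=board("top",q,(184,150,270,225)); c,s,a=rect("top",mb,.02); print("top board",c,s,a)
A=cv2.resize(p[170:290,220:360],(400,343),interpolation=cv2.INTER_CUBIC); B=cv2.resize(q[130:230,160:277],(400,343),interpolation=cv2.INTER_CUBIC)
cv2.imwrite("pics/c5.png",np.hstack([A,B])[:,:,::-1])
np.savez("end.npz",p=p,q=q,d=d)
E
```

```text
time: 18.3
ee_pos: [0.338, -0.0032, 0.1851]
tcp_rot: [180.0, -0.3, 1.6]
wrist_force: [-0.3, 0.3, 0.1]
opening: 0.0597
board [655.1   2.3] [ 95.1 138.1] yaw 1.76 cruc [666. -14.  42.] 272
top board [657.36187744  -2.35649109] [109.51576996 136.21464539] 0.6036575436592102
```

View pics/c5.png

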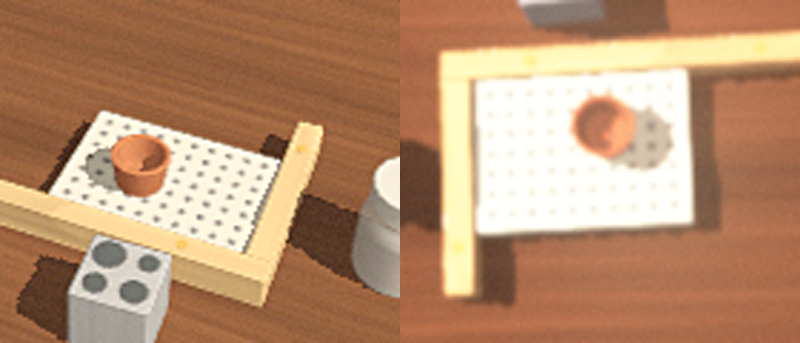

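Both views show the board seated against both fences with the crucible upright. The thin dark strip on the left in the top view is about 1 px, which fits the fence's inner face seen at an angle. Board y did not change during the last x push (2.1 to 2.3 mm). Handing in.

```bash
python3 -c "
from workcell import order,telemetry
print(telemetry.get_obs()['time'],order.job_done())"
```

```text
the job is handed in; nothing more can be done
18.4 None
```

I pushed the board into the corner of the stop in three gentle two-finger pushes: +x to straighten it, +y to the short fence, then +x to the far fence. I then backed the arm away and handed the job in at 18.4 s; no verdict is reported.

**Contact:** the push force rose from about 6 N to 19–20 N at each fence, which shows the board met both. No wrist reading I took was above about 25 N.

**Final position:** the scene camera puts the board at about (655, 2) mm with yaw 1.8°. The finger contact positions put it at about (657, 2) mm. My estimate of home was (657, 1) mm and 1.6°.

**Crucible:** it stands upright on the board, about 10 mm forward and 16 mm right of its centre.

**Other objects:** the arm's paths stayed clear of the jar, doming block and hammer. I did not re-measure their positions at the end.

**Disagreements:**
- The top view's rectangle gave y = −2.4 mm and a size of 110 × 136 mm, so I trusted it less.
- My two fence edges gave stop yaws of 2.0° and 0.9°, so the stop's angle is only known to about 1°.
- I judged flushness from the contact forces and the pictures, not from a direct measurement of the gap.

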